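# Take the damper's length with a spring tape and lock it

## Task

Take the overall length of the damper lying in the cradle: lift the yellow tape measure off its blue rest, catch its hook over the damper's far end, and back the case away along the damper against the blade's spring until the case can be set down on the wooden ledge. Still holding it, ease the case's foot up against the damper's near end, so that nothing snaps when you let go, then press the red lock down. Leave the tape standing there locked, hook and foot both bearing on the damper; handle the hook, foot and lock gently and leave the other things on the bench alone.

Things in the scene. Friction and masses are not known exactly. Their poses are not given: they have to be found in the camera images.
- tape: yellow-black tape measure, case 76 long (x) x 42 wide (y) x 60 high, 0.35 kg. Origin: centre of its underside, z up, x to the front. Grip it across y from above. Starts standing on the blue rest, hook overhanging. The blade leaves the front 14 above the underside along x; a spring of 3 to 4 N draws it in. With the blade in, the hook spans x = 50 to 53.
- hook: steel tab 3 thick (x), 19 wide, on the blade's end, reaching down to 11 below the case's underside. Its frame coincides with the tape's when the blade is in and shifts forward along x by what is paid out: the tab's inner face (towards the case) is at x = 50, its bottom at z = -11 of it. A load over 20 N spoils it.
- foot: dark steel butt foot at the bottom of the case's front: 34 wide, from the underside to 11 above it, front face at x = 41 of the tape frame. Its frame coincides with the tape's. It must not be rammed: stay below 15 N.
- blade (a joint): length of blade paid out, in m: 0 = fully in, stop at 0.170
- lock (a joint): travel of the red lock, in m: 0 = up, free; it moves down against about 4 N of friction, stays where it is left, meets the blade after 0.005 and then clamps it (a firm push of about 10 N is enough). Must be up while the blade is drawn.
- lock_cap: red cap of the lock on the case's top, 24 x 20, its top 70 above the case's underside when up, centred at x = 5, y = 0 of the tape. Frame coincides with the tape's when up. Not to be pressed with more than 30 N.
- damper: steel damper with yellow boot, along its x, far end at +x. Origin on the cradle board 12 above the bench. Its ends are upright square steel plates 46 wide, 12 thick, top edges 48 above the origin, nothing between them higher. Both are adjustable, settings not measured: near end's outer face at x = 0 to 20, far end's outer face at x = 122 to 152; free air beyond it and below it.
- cradle: fixed wooden cradle under the damper; its ledge, the place for the case, is a wooden block 94 long, 70 wide, from x = -95 to x = -1 of its frame, top 48 above the bench (12 below the damper's top edges). Origin on the bench below the damper's origin, same axes.
- rest: blue parking block of the tape, 70 x 60 x 30 high, origin at the centre of its underside, same yaw as the tape
- boot: bystander: spare yellow ribbed boot 140 long, 50 thick, lying
- spray: bystander: spray can 60 across, 190 high, origin at the centre of its underside
- oil: bystander: amber bottle 64 across, 160 high, origin at the centre of its underside
- bracket: bystander: dark steel channel bracket 80 x 50 x 45
- wrench: bystander: wrench lying on the bench
- bush: bystander: black rubber bush 32 across, 18 high
Not all that is in view belongs to the job. Leave any white look-alike of the tape alone.

How it is judged:
On the way, in this order (a step that is already met when the one before it is completed fails the run):
1. the hook bears on the damper's far end with the blade drawn out at least 50 mm (value of joint blade above 0.05 m and contact force between hook and damper above 1 N), for 0.2 s.
2. with the case still held and the lock up, low behind the near end, the foot is eased against the damper's near end while the hook bears on the far end (contact force between foot and damper above 0.5 N and contact force between hook and damper above 0.7 N and contact force between the fingers and tape above 1 N and z of tape in the frame of damper below 0.042 m and value of joint lock below 0.003 m), for 0.2 s.
3. the lock is pressed down while hook and foot bear on the damper (value of joint lock above 0.0045 m and contact force between each of foot, hook and damper above 0.3 N), for 0.1 s.
At the end, for the whole second after the job is handed in: The tape stands at rest and upright (within 0.08 rad) on the cradle's ledge (within 3 mm of its height), in line with the damper within 0.12 rad, its foot bearing on the near end and its hook on the far end (each over 0.3 N), with the lock pressed at least 4.5 mm down (all of step 3 and angle between tape's own z axis and vertical below 0.08 rad and angle between the x axis of tape and the x axis of damper, either way round below 0.12 rad and z of tape in the frame of damper between 0.033 and 0.039 m and linear speed of tape below 0.02 m/s); the robot touches nothing.
It fails at once if the hook is loaded with more than 20 N (contact force between hook and anything else above 20 N).
It fails at once if the foot meets the damper with more than 15 N (contact force between foot and damper above 15 N).
It fails at once if the lock is pressed with more than 30 N (contact force between lock_cap and anything else above 30 N).
It fails at once if a bystander is pushed more than 30 mm (distance of any of boot, spray, oil, bracket, wrench, bush from where it was at the start of the episode above 0.03 m).
It also fails if it takes over 54 s, if anything falls off the work surface, if the arm or the gripper's body presses on something with over 40 N, if the wrist force passes 120 N, or if a joint passes its speed limit or range.

## Robot

A 6-joint arm with a two-finger parallel gripper is mounted at the origin on the work surface. World frame = base frame: x ahead of the robot, y to its left, z up, the work surface at z = 0. Lengths are in m, angles in rad, forces in N, time in s.
With the tool pointing down it reaches from about 0.225 to 0.875 m from the base axis. Payload 3.4 kg.
Tool frame: the origin (TCP) lies at the very end of the fingers, on their centre line; the grasp point (between the pads) lies 19 mm behind it (r.grasp_offset is the distance from the TCP to the grasp point, in m); z points along the fingers, y is the direction in which the jaws open and shut (so a half turn about z gives the same grasp; the last joint's range is limited). The gripper opens to 85 mm and grips with 20 to 120 N. Pads are 22 mm wide; open, the fingers measure 114 mm over their backs; the gripper's body (76 mm by 85 mm) begins 54 mm behind the grasp point. The pads swing forward as they close: fully open they stand 13 mm farther back than shut.
Start: joints at [1.194, 0.276, 1.505, -0, 1.361, -0.121], TCP at [0.146, 0.556, 0.194] pointing down, gripper open.
Joint ranges: [-2.89, 2.89], [-0.75, 2.08], [0.22, 2.7], [-1.18, 4.32], [0.11, 2.71], [-2.7, 2.7]. Speed limits (rad/s): [2.57, 2.57, 3.14, 3.14, 3.14, 3.14].

## Interface

Orientations are given as a unit quaternion [x, y, z, w].
In Python, from bench import r gives the robot as it stands.
- The arm moves only by the shell command python3 -m pendant 'ROWS' [OPENING] [FORCE]. ROWS is JSON, a list of rows, each a list of 6 numbers: the shift along the world's x, y, z in m, then the turn, a rotation vector about the world's x, y, z in rad. A call has 1 to 20 rows; each row is the pose to reach, as a shift and turn from the pose measured when the call began; what a row does not reach only later rows make up. A row lasts 1/8 s, in which the tool goes at most 62.5 mm and 10.7 degrees, less where a joint would pass 70% of its speed; a pose out of reach is approached as far as the arm can. A call with a gripper value outside its range is refused whole. OPENING is the opening, from 0 (shut) to 1 (fully open), set as the call begins (- or left out, the last holds). The fingers move at their own pace and stop on an object; FORCE is the grip in N (left out, the last holds). Time passes only in rows, so rows that repeat a pose let the fingers close. It gives the time, the measured TCP pose, the force and the opening at its end, in the units of the state.
- r.get_obs(): the state, without advancing time (a new reading comes with each control period).
- r.read_camera(name): name is "scene" or "top" or "wrist"; returns a dict with "color" (420x560x3 uint8, blue, green, red), "z_map" (420x560 float32, m along the optical axis (not along the pixel's ray), 0 where there is no reading), "fx", "fy", "cx", "cy" (pixels), "view" (4x4, takes a point from world to camera coordinates). Camera axes: x right, y up, looking along -z (the intrinsics and any distortion apply to the point x, -y, -z); pixel columns grow to the right and rows downward; lengths in m; the calibration is good to about 2 mm. A picture is of the moment at which its call begins.
- r.job_done(): hands the job in, once; it reports no verdict.
The state is a dict: "t": time; "joints": joint angles; "joint_velocities": joint speeds; "effort": joint torques, N m; "tcp_pos": TCP position; "orientation": TCP orientation; "wrist_force": force on the tool from outside, world axes, zero at the start; "moment": the same for the moment, N m; "width": finger opening in m.
Only numpy, scipy, OpenCV 4.12 (cv2) and the standard library are available. Lean on these libraries where they do the work, as an engineer would, in place of code of your own. Each camera call takes 0.05 s, during which the arm holds its last target. There are 200 camera calls.

## Working session

There is one attempt and no reset: what is moved stays moved. The work goes in short steps, Python scripts to look and compute and a shell command to move; the robot and the scene stay as the last step left them, time stands still between calls to the robot, and variables do not carry over. Pictures are saved under pics/ and viewed, about 8 in all and at most 12, crops included, and the job is handed in when it is done.

```bash
ls && mkdir -p pics
cat > h.py <<'E'
import numpy as np, cv2
from bench import r
def cam(n, save=None):
    c=r.read_camera(n)
    if save: cv2.imwrite('pics/'+save,c['color'])
    return c
def world(c):
    "per-pixel world points from z_map"
    z=c['z_map']; v,u=np.mgrid[:z.shape[0],:z.shape[1]]
    P=np.stack([(u-c['cx'])/c['fx']*z,-(v-c['cy'])/c['fy']*z,-z,np.ones_like(z)],-1)
    W=P@np.linalg.inv(np.array(c['view'])).T
    W=W[...,:3]; W[z==0]=np.nan
    return W
def ray(c,u,v,h):
    M=np.linalg.inv(np.array(c['view'])); d=M[:3,:3]@np.array([(u-c['cx'])/c['fx'],-(v-c['cy'])/c['fy'],-1]); o=M[:3,3]
    return o+d*(h-o[2])/d[2]
E
python3 - <<'E'
from h import *
o=r.get_obs();print(o)
a=cam('top','top.png');b=cam('scene','scene.png')
print({k:v for k,v in a.items() if k not in('color','z_map')})
np.savez('pics/top.npz',W=world(a),c=a['color'])
E
```

```text
pics
{'t': 0.0, 'joints': array([ 1.19400097e+00,  2.76579821e-01,  1.50611329e+00,  1.15227485e-05,
        1.36067872e+00, -1.21017734e-01]), 'joint_velocities': array([ 0.00128891,  0.00130393, -0.00144744, -0.00041707, -0.00055451,
       -0.00018719]), 'effort': array([ 2.12727944e-03, -4.16768575e+01, -2.45807505e+01, -1.80602865e-04,
        1.11116271e-02, -3.68407214e-06]), 'tcp_pos': array([0.14527016, 0.55574922, 0.19295632]), 'orientation': array([ 1.27541626e-01,  9.91832820e-01, -8.60788239e-04, -2.24605724e-04]), 'wrist_force': array([ 0.48150071,  0.12377449, -0.24826315]), 'moment': array([ 0.01803162, -0.04702994,  0.00862641]), 'width': 0.08546742300292097}
{'fx': 439.1714560818183, 'fy': 439.1714560818183, 'cx': 276.1387050169929, 'cy': 217.5075507087744, 'view': array([[-0.01345171, -0.99985346, -0.01058831,  0.01429944],
       [ 0.99134488, -0.01471875,  0.13045569, -0.55244294],
       [-0.13059242, -0.00874181,  0.9913976 , -1.17195724],
       [ 0.        ,  0.        ,  0.        ,  1.        ]])}
```

View pics/top.png

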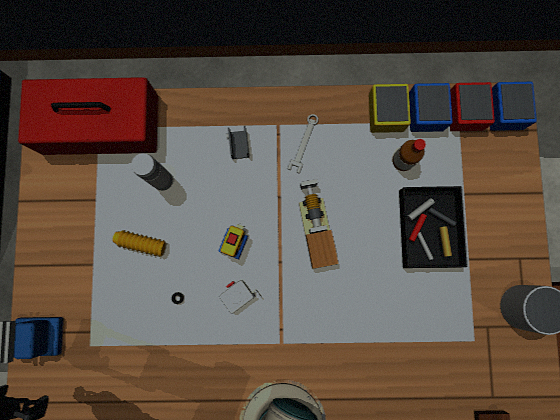

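View pics/scene.png

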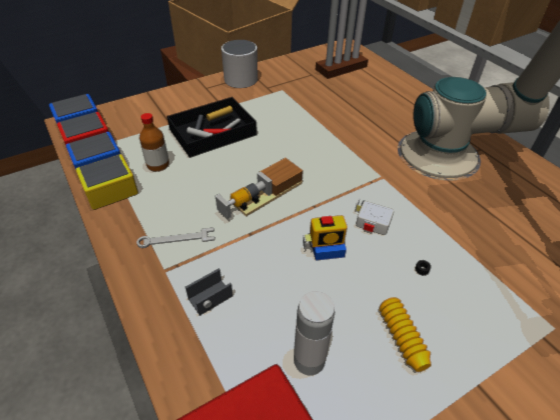

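Run:
```python
from h import *
d=np.load('pics/top.npz');W=d['W'];c=d['c']
cr=cv2.resize(c[165:315,195:345],(750,750),interpolation=cv2.INTER_CUBIC)
cv2.imwrite('pics/crop.png',cv2.resize(cr,(600,600)))
hsv=cv2.cvtColor(c,cv2.COLOR_BGR2HSV)
def rep(n,m,zlo,zhi):
    m=m&(W[...,2]>zlo)&(W[...,2]<zhi)
    p=W[m]; 
    if len(p)<6: print(n,len(p));return
    rc=cv2.minAreaRect((p[:,:2]*1000).astype(np.float32)); print(n,len(p),'z',np.median(p[:,2]).round(4),rc,'mean',p.mean(0).round(4))
v,u=np.mgrid[:420,:560]
t=(u>210)&(u<258)&(v>215)&(v<268)
dm=(u>290)&(u<345)&(v>172)&(v<275)
for z in np.arange(0,0.13,.01): print(round(z,2),(t&(W[...,2]>z)&(W[...,2]<z+.01)).sum(),(dm&(W[...,2]>z)&(W[...,2]<z+.01)).sum())
rep('tapetop',t,.08,.12)
rep('red',t&(hsv[...,0]<8)&(hsv[...,1]>150),.08,.12)
rep('rest',t&(hsv[...,0]>100)&(hsv[...,0]<130)&(hsv[...,1]>120),.015,.04)
rep('ledge',dm&(v>230),.04,.053)
rep('plates',dm&(v<235),.05,.07)
p=W[dm&(v<235)&(W[...,2]>.052)&(W[...,2]<.07)]
print(np.histogram(p[:,0],30))
```

```text
0.0 1001 2278
0.01 9 292
0.02 66 40
0.03 58 100
0.04 40 960
0.05 8 438
0.06 15 66
0.07 21 0
0.08 208 0
0.09 189 0
0.1 40 0
0.11 0 0
0.12 0 0
tapetop 437 z 0.0902 ((486.69696044921875, 122.135986328125), (40.885902404785156, 75.83517456054688), 68.0283203125) mean [0.4861 0.1219 0.0911]
red 63 z 0.1006 ((490.0572814941406, 115.02131652832031), (33.60089111328125, 23.077865600585938), 80.57877349853516) mean [0.4911 0.121  0.0999]
rest 98 z 0.03 ((484.0398254394531, 126.93901824951172), (59.15229034423828, 68.29325866699219), 67.62409210205078) mean [0.4776 0.1155 0.0298]
ledge 899 z 0.0481 ((467.3857421875, -115.99822998046875), (99.78191375732422, 69.92646026611328), 9.843582153320312) mean [ 0.4642 -0.1162  0.048 ]
plates 338 z 0.0558 ((576.6452026367188, -101.84477233886719), (153.90374755859375, 65.5181655883789), 5.870460033416748) mean [ 0.5763 -0.097   0.0559]
(array([ 4,  9, 32, 31, 11,  0,  0,  0,  0,  8,  5,  5,  5,  7,  6,  9, 10,
        6,  4, 13,  6,  8,  0,  0,  0,  0, 11, 31, 29, 12]), array([0.50330183, 0.50834235, 0.51338286, 0.51842337, 0.52346389,
       0.5285044 , 0.53354491, 0.53858542, 0.54362594, 0.54866645,
       0.55370696, 0.55874748, 0.56378799, 0.5688285 , 0.57386902,
       0.57890953, 0.58395004, 0.58899056, 0.59403107, 0.59907158,
       0.6041121 , 0.60915261, 0.61419312, 0.61923363, 0.62427415,
       0.62931466, 0.63435517, 0.63939569, 0.6444362 , 0.64947671,
       0.65451723]))
```

View pics/crop.png

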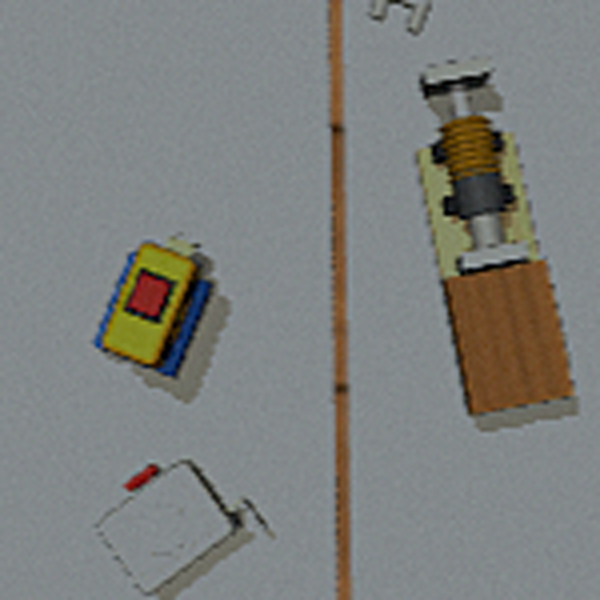

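```bash
python3 - <<'E'
from h import *
d=np.load('pics/top.npz');W=d['W'];c=d['c']
v,u=np.mgrid[:420,:560]
dm=(u>290)&(u<345)&(v>172)&(v<240)&(W[...,2]>.053)&(W[...,2]<.068)
for lo,hi in((.503,.531),(.63,.66)):
    p=W[dm&(W[...,0]>lo)&(W[...,0]<hi)]; p=p[np.abs(p[:,2]-.06)<.006]
    print(len(p),p.mean(0).round(4),np.ptp(p,0).round(4),cv2.minAreaRect((p[:,:2]*1000).astype(np.float32)))
E
python3 -m pendant '[[0.1,-0.13,0,0,0,0],[0.2,-0.26,0,0,0,-0.06],[0.341,-0.434,0,0,0,-0.127],[0.341,-0.434,0,0,0,-0.127],[0.341,-0.434,0,0,0,-0.127],[0.341,-0.434,0,0,0,-0.127],[0.341,-0.434,0,0,0,-0.127],[0.341,-0.434,0,0,0,-0.127],[0.341,-0.434,0,0,0,-0.127],[0.341,-0.434,0,0,0,-0.127],[0.341,-0.434,0,0,0,-0.127],[0.341,-0.434,0,0,0,-0.127],[0.341,-0.434,0,0,0,-0.127]]' 1 40
python3 -c "
from h import *
c=cam('wrist','w1.png');W=world(c);np.savez('pics/w1.npz',W=W,c=c['color'])
o=r.get_obs();print(o['tcp_pos'],o['orientation'],o['t'],o['joint_velocities'].round(3))"
```

```text
82 [ 0.5182 -0.1069  0.0597] [0.018  0.046  0.0102] ((518.3408813476562, -106.8719711303711), (11.929266929626465, 45.642982482910156), 10.459217071533203)
79 [ 0.6447 -0.0847  0.0594] [0.0191 0.0442 0.0105] ((645.10107421875, -84.95187377929688), (12.38582706451416, 46.65015411376953), 11.392314910888672)
t: 1.72
tcp_pos: [0.4855, 0.1228, 0.1932]
orientation: [0.189, 0.982, -0.001, -0.0]
wrist_force: [0.3, -0.9, 0.6]
width: 0.0855
[0.48568021 0.12269828 0.19318258] [ 1.89381503e-01  9.81903295e-01 -7.25709802e-04 -1.99374201e-04] 1.775 [-0.005  0.001 -0.005 -0.    -0.001 -0.001]
```

View pics/w1.png

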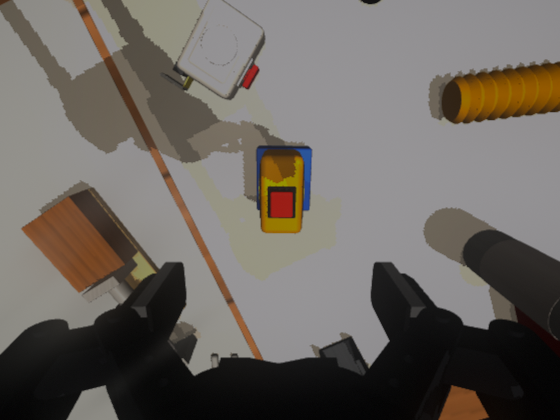

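Run:
```python
from h import *
d=np.load('pics/w1.npz');W=d['W'];c=d['c']
v,u=np.mgrid[:420,:560]
m=(u>250)&(u<320)&(v>140)&(v<240)
p=W[m&(abs(W[...,2]-.09)<.005)];print(len(p),cv2.minAreaRect((p[:,:2]*1000).astype(np.float32)))
hsv=cv2.cvtColor(c,cv2.COLOR_BGR2HSV)
k=m&((hsv[...,0]<6)|(hsv[...,0]>174))&(hsv[...,1]>180)&(abs(W[...,2]-.1)<.005)
p=W[k];print(len(p),p.mean(0),cv2.minAreaRect((p[:,:2]*1000).astype(np.float32)))
```

```text
2565 ((485.9158935546875, 127.61592102050781), (38.80130386352539, 73.98915100097656), 67.30525970458984)
547 [0.49056711 0.12536018 0.09910549] ((490.7593688964844, 125.40411376953125), (19.10800552368164, 23.0843505859375), 67.84332275390625)
```

```bash
python3 -m pendant '[[0,0.002,-0.05,0,0,0],[0,0.002,-0.1,0,0,0],[0,0.002,-0.13,0,0,0],[0,0.002,-0.147,0,0,0],[0,0.002,-0.147,0,0,0],[0,0.002,-0.147,0,0,0]]' 1 50
python3 -m pendant '[[0,0,0,0,0,0],[0,0,0,0,0,0],[0,0,0,0,0,0],[0,0,0,0,0,0],[0,0,0,0,0,0],[0,0,0,0,0,0],[0,0,0,0,0,0],[0,0,0,0,0,0]]' 0 50
python3 -m pendant '[[0,0,0.02,0,0,0],[0,0,0.05,0,0,0],[0,0,0.07,0,0,0],[0,0,0.07,0,0,0],[0,0,0.07,0,0,0]]'
```

```text
t: 2.52
tcp_pos: [0.4863, 0.1252, 0.047]
orientation: [0.189, 0.982, -0.0, 0.001]
wrist_force: [1.5, 0.1, 1.0]
width: 0.0854
t: 3.52
tcp_pos: [0.4868, 0.1253, 0.048]
orientation: [0.189, 0.982, -0.0, 0.001]
wrist_force: [-0.7, -0.1, 4.4]
width: 0.0377
t: 4.15
tcp_pos: [0.4857, 0.1251, 0.1168]
orientation: [0.189, 0.982, -0.0, 0.0]
wrist_force: [-0.2, -0.7, -3.6]
width: 0.0382
```

```bash
python3 -m pendant '[[0.03,-0.05,0,0,0,0.12],[0.06,-0.1,0,0,0,0.25],[0.09,-0.15,0,0,0,0.4],[0.128,-0.215,0,0,0,0.555],[0.128,-0.215,0,0,0,0.555],[0.128,-0.215,0,0,0,0.555],[0.128,-0.215,0,0,0,0.555],[0.128,-0.215,0,0,0,0.555]]'
python3 - <<'E'
from h import *
a=cam('top');b=cam('scene')
i=np.hstack([cv2.resize(a['color'][150:290,250:390],(400,400),interpolation=cv2.INTER_CUBIC),cv2.resize(b['color'][120:260,160:300],(400,400),interpolation=cv2.INTER_CUBIC)])
cv2.imwrite('pics/hov.png',i)
E
```

```text
t: 5.15
tcp_pos: [0.6128, -0.0883, 0.1167]
orientation: [-0.088, 0.996, -0.0, -0.0]
wrist_force: [0.5, -0.8, -3.5]
width: 0.0376
```

View pics/hov.png

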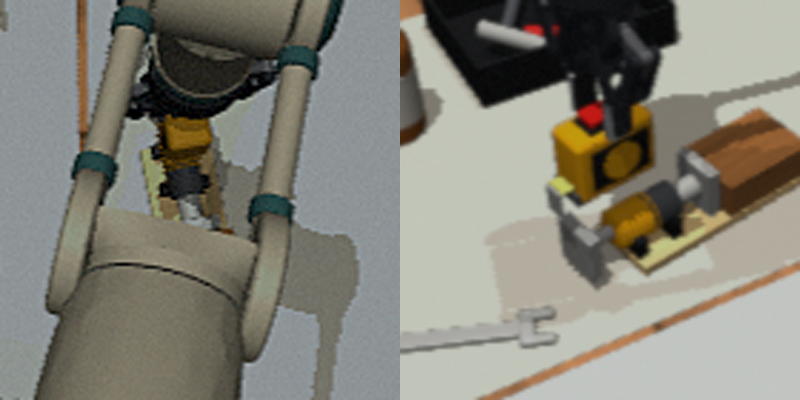

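```bash
cat > m.py <<'E'
from h import *
b=cam('scene');W=world(b)
e=np.array([.9848,.1736]);n=np.array([-.1736,.9848]);f=np.array([.6508,-.0838])
S=(W[...,:2]-f)@e;T=(W[...,:2]-f)@n;Z=W[...,2]
z0=r.get_obs()['tcp_pos'][2]-.0175
print('tape origin s,t',(r.get_obs()['tcp_pos'][:2]-f)@e,(r.get_obs()['tcp_pos'][:2]-f)@n,'z',z0)
def q(n,m):
    if m.sum()>3: print(n,m.sum(),'s',np.percentile(S[m],[2,50,98]).round(4),'t',np.percentile(T[m],[2,50,98]).round(4),'z',np.percentile(Z[m],[2,98]).round(4))
k=(abs(T)<.06)
q('hook lower',k&(S>-.02)&(S<.06)&(Z>max(z0-.012,.062))&(Z<z0+.009))
q('case',k&(Z>z0+.03)&(Z<z0+.057)&(S>-.3)&(S<.04))
q('casetop',k&(abs(Z-z0-.06)<.004)&(S>-.3)&(S<.04))
q('farplate',(abs(T)<.04)&(S>-.03)&(S<.02)&(Z>.045)&(Z<min(.064,z0-.013)))
q('nearplate',(abs(T)<.04)&(S>-.16)&(S<-.11)&(Z>.052)&(Z<min(.064,z0-.002)))
E
python3 m.py
```

```text
tape origin s,t -0.03773281539470843 0.0014846122795430519 z 0.09968443208083892
hook lower 68 s [-0.0169  0.0037  0.0154] t [-0.0046  0.0122  0.0234] z [0.0887 0.1083]
case 352 s [-0.0713 -0.0218  0.0007] t [-0.0115  0.0226  0.0265] z [0.1304 0.1564]
casetop 190 s [-0.0701 -0.0196 -0.0018] t [-0.0173  0.0097  0.029 ] z [0.1558 0.1632]
farplate 120 s [-0.0111 -0.0026  0.0016] t [-0.0155  0.0095  0.0278] z [0.046  0.0617]
nearplate 87 s [-0.1399 -0.1326 -0.127 ] t [-0.0183  0.0059  0.0277] z [0.0524 0.0613]
```

```bash
python3 -m pendant '[[0,-0.001,-0.012,0,0,0],[0,-0.001,-0.024,0,0,0],[0,-0.001,-0.032,0,0,0],[0,-0.001,-0.036,0,0,0],[0,-0.001,-0.036,0,0,0],[0,-0.001,-0.036,0,0,0]]'
python3 m.py
python3 -m pendant '[[-0.003,-0.0005,0,0,0,0],[-0.006,-0.001,0,0,0,0],[-0.009,-0.0016,0,0,0,0],[-0.012,-0.002,0,0,0,0],[-0.015,-0.0026,0,0,0,0],[-0.018,-0.003,0,0,0,0],[-0.022,-0.004,0,0,0,0],[-0.028,-0.005,0,0,0,0],[-0.034,-0.006,0,0,0,0],[-0.0394,-0.0069,0,0,0,0],[-0.0394,-0.0069,0,0,0,0]]'
```

```text
t: 6.05
tcp_pos: [0.6138, -0.09, 0.0815]
orientation: [-0.088, 0.996, -0.001, 0.001]
wrist_force: [-0.3, -0.1, -3.0]
width: 0.0374
tape origin s,t -0.03754168564036261 0.0003216357158763662 z 0.06406750159518369
hook lower 46 s [-0.0191  0.0022  0.0159] t [-0.0145  0.0127  0.0216] z [0.064  0.0729]
case 317 s [-0.0709 -0.0219  0.0011] t [-0.0123  0.0212  0.0251] z [0.0948 0.1208]
casetop 183 s [-0.0708 -0.0181 -0.0009] t [-0.0181  0.0093  0.0272] z [0.1203 0.1274]
farplate 20 s [-0.0099 -0.0003  0.0013] t [-0.0074  0.0197  0.0271] z [0.0456 0.0505]
nearplate 86 s [-0.1398 -0.1322 -0.1272] t [-0.0174  0.0061  0.0271] z [0.0528 0.0615]
t: 7.48
tcp_pos: [0.5738, -0.097, 0.0817]
orientation: [-0.087, 0.996, -0.001, 0.001]
wrist_force: [3.0, 0.2, -4.6]
width: 0.0374
```

```bash
python3 -m pendant '[[-0.006,-0.001,0,0,0,0],[-0.015,-0.0026,0,0,0,0],[-0.027,-0.0047,0,0,0,0],[-0.039,-0.0068,0,0,0,0],[-0.051,-0.009,0,0,0,0],[-0.063,-0.011,0,0,0,0],[-0.075,-0.013,0,0,0,0],[-0.087,-0.0153,0,0,0,0],[-0.098,-0.0172,0,0,0,0],[-0.106,-0.0187,0,0,0,0],[-0.111,-0.0196,0,0,0,0],[-0.1132,-0.02,0,0,0,0],[-0.1132,-0.02,0,0,0,0]]'
python3 m.py
python3 - <<'E'
from h import *
a=cam('wrist');b=cam('scene')
i=np.hstack([cv2.resize(a['color'],(400,300)),cv2.resize(b['color'][110:245,180:360],(400,300),interpolation=cv2.INTER_CUBIC)])
cv2.imwrite('pics/draw.png',i)
E
```

```text
t: 9.1
tcp_pos: [0.4607, -0.117, 0.0817]
orientation: [-0.087, 0.996, -0.001, 0.001]
wrist_force: [4.3, 1.3, -5.1]
width: 0.0381
tape origin s,t -0.19280748935432784 0.00027999847209158967 z 0.06419427920008373
hook lower 18 s [-0.0021  0.0029  0.0039] t [-0.0045  0.0031  0.0222] z [0.062  0.0724]
case 290 s [-0.2267 -0.1714 -0.154 ] t [-0.0174  0.0206  0.0246] z [0.0949 0.121 ]
casetop 156 s [-0.2262 -0.1737 -0.1552] t [-0.0197  0.0072  0.0283] z [0.1206 0.1274]
farplate 22 s [-0.0106  0.      0.0017] t [-0.0062  0.0181  0.0275] z [0.0455 0.051 ]
nearplate 68 s [-0.1398 -0.1316 -0.1265] t [-0.0057  0.012   0.0275] z [0.0525 0.0614]
```

View pics/draw.png

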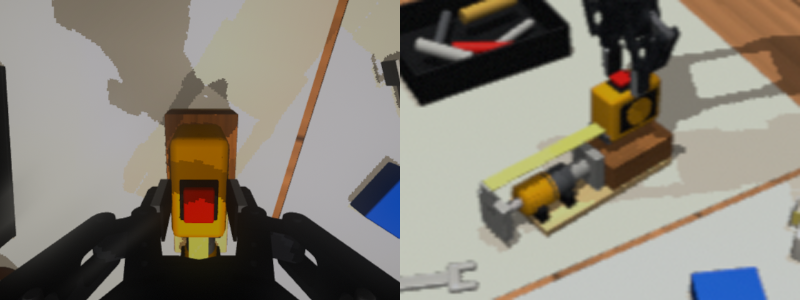

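```bash
python3 -m pendant '[[0,0,-0.005,0,0,0],[0,0,-0.01,0,0,0],[0,0,-0.013,0,0,0],[0,0,-0.0145,0,0,0],[0,0,-0.0145,0,0,0]]'
python3 -m pendant '[[0,0,-0.001,0,0,0],[0,0,-0.002,0,0,0],[0,0,-0.002,0,0,0]]'
```

```text
t: 9.88
tcp_pos: [0.4624, -0.117, 0.0681]
orientation: [-0.087, 0.996, -0.001, 0.002]
wrist_force: [3.9, 2.8, 3.3]
width: 0.0375
t: 10.25
tcp_pos: [0.4639, -0.1169, 0.0672]
orientation: [-0.087, 0.996, -0.001, 0.004]
wrist_force: [4.0, 3.6, 6.6]
width: 0.0375
```

```bash
python3 -m pendant '[[0,0,0.001,0,0,0],[0.001,0.0002,0.001,0,0,0],[0.002,0.0004,0.001,0,0,0],[0.003,0.0005,0.001,0,0,0],[0.004,0.0007,0.001,0,0,0],[0.005,0.0009,0.001,0,0,0],[0.005,0.0009,0.001,0,0,0]]'
python3 m.py
```

```text
t: 11.12
tcp_pos: [0.4691, -0.116, 0.0682]
orientation: [-0.087, 0.996, -0.001, 0.004]
wrist_force: [2.7, 0.2, -4.2]
width: 0.0374
tape origin s,t -0.18466326839621236 -0.00018678815034100556 z 0.050707514034063386
case 272 s [-0.2177 -0.1648 -0.1457] t [-0.0124  0.0205  0.0246] z [0.0814 0.1072]
casetop 144 s [-0.2174 -0.1638 -0.1471] t [-0.0197  0.0065  0.0252] z [0.1069 0.1139]
```

```bash
python3 -m pendant '[[0.0005,0.0001,0,0,0,0],[0.001,0.0002,0,0,0,0],[0.0015,0.0003,0,0,0,0],[0.002,0.0004,0,0,0,0],[0.0025,0.0005,0,0,0,0],[0.0025,0.0005,0,0,0,0]]'
python3 -m pendant '[[0.0004,0.0001,0,0,0,0],[0.0008,0.00015,0,0,0,0],[0.0008,0.00015,0,0,0,0]]'
```

```text
t: 11.92
tcp_pos: [0.4707, -0.1157, 0.0682]
orientation: [-0.087, 0.996, -0.001, 0.003]
wrist_force: [1.6, 0.2, -1.2]
width: 0.0376
t: 12.3
tcp_pos: [0.4707, -0.1156, 0.0681]
orientation: [-0.087, 0.996, -0.001, 0.002]
wrist_force: [-0.9, -1.5, -0.4]
width: 0.0375
```

```bash
python3 -m pendant '[[0.0008,0.00015,-0.0005,0,0,0],[0.0008,0.00015,-0.001,0,0,0],[0.0008,0.00015,-0.0015,0,0,0],[0.0008,0.00015,-0.0015,0,0,0]]'
python3 m.py | head -1
```

```text
t: 12.8
tcp_pos: [0.4712, -0.1154, 0.0668]
orientation: [-0.087, 0.996, -0.001, 0.002]
wrist_force: [-4.8, -1.2, 5.0]
width: 0.0375
tape origin s,t -0.1823162913845827 5.7800199264858244e-05 z 0.04934258224843323
```

```bash
python3 -m pendant '[[0.0002,0,-0.0003,0,0,0],[0.0002,0,-0.0003,0,0,0],[0.0002,0,-0.0003,0,0,0],[0.0002,0,-0.0003,0,0,0]]'
```

```text
t: 13.35
tcp_pos: [0.4714, -0.1154, 0.0667]
orientation: [-0.087, 0.996, -0.001, 0.002]
wrist_force: [-2.8, -0.8, 5.6]
width: 0.0375
```

Run:
```python
from h import *
c=cam('scene');cv2.imwrite('pics/ease.png',cv2.resize(c['color'][110:245,180:360],(720,540),interpolation=cv2.INTER_CUBIC))
```

```text
(no output)
```

View pics/ease.png

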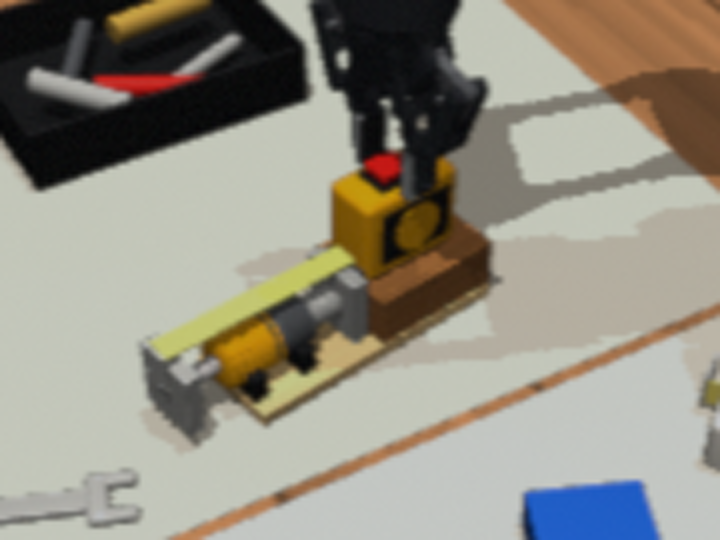

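```bash
python3 -m pendant '[[0,0,0,0,0,0],[0,0,0,0,0,0],[0,0,0,0,0,0],[0,0,0,0,0,0],[0,0,0,0,0,0],[0,0,0,0,0,0]]' 1
python3 -m pendant '[[0,0,0.02,0,0,0],[0,0,0.05,0,0,0],[0,0,0.08,0,0,0],[0,0,0.09,0,0,0],[0,0,0.09,0,0,0]]'
python3 -m pendant '[[0,0,0,0,0,0],[0,0,0,0,0,0],[0,0,0,0,0,0],[0,0,0,0,0,0],[0,0,0,0,0,0],[0,0,0,0,0,0],[0,0,0,0,0,0],[0,0,0,0,0,0]]' 0
python3 - <<'E'
from h import *
c=cam('wrist','w2.png');W=world(c);hsv=cv2.cvtColor(c['color'],cv2.COLOR_BGR2HSV)
k=((hsv[...,0]<6)|(hsv[...,0]>174))&(hsv[...,1]>150)&(abs(W[...,2]-.118)<.012)
p=W[k];print(k.sum(), p.mean(0) if len(p) else '',np.percentile(p[:,2],[5,95]) if len(p) else '')
c=cam('scene','s2.png');W=world(c);hsv=cv2.cvtColor(c['color'],cv2.COLOR_BGR2HSV)
k=((hsv[...,0]<6)|(hsv[...,0]>174))&(hsv[...,1]>150)&(abs(W[...,2]-.118)<.006)&(abs(W[...,0]-.477)<.04)&(abs(W[...,1]+.115)<.04)
p=W[k];print(k.sum(), p.mean(0) if len(p) else '')
a=cv2.imread('pics/w2.png');b=c['color'][110:245,180:360]
cv2.imwrite('pics/rel.png',np.hstack([cv2.resize(a,(400,300)),cv2.resize(b,(400,300))]))
E
python3 m.py
```

```text
t: 14.15
tcp_pos: [0.4715, -0.1154, 0.0667]
orientation: [-0.087, 0.996, -0.001, 0.002]
wrist_force: [0.3, 0.1, -1.0]
width: 0.0857
t: 14.78
tcp_pos: [0.4716, -0.1154, 0.1568]
orientation: [-0.087, 0.996, -0.001, 0.003]
wrist_force: [-0.0, 0.2, -0.5]
width: 0.0855
t: 15.78
tcp_pos: [0.4716, -0.1154, 0.1568]
orientation: [-0.087, 0.996, -0.001, 0.003]
wrist_force: [-0.2, 0.3, -0.8]
width: -0.0
854 [ 0.47507682 -0.11321012  0.11753988] [0.11640389 0.11886905]
54 [ 0.4789147  -0.11017876  0.11755803]
tape origin s,t -0.18198552137319976 -3.2569985446231363e-05 z 0.13932737710311427
case 4 s [-0.1869 -0.179  -0.1733] t [0.0069 0.0075 0.009 ] z [0.1936 0.1958]
casetop 19 s [-0.183  -0.1731 -0.1706] t [-0.0042  0.0068  0.0141] z [0.1956 0.2033]
farplate 105 s [-0.011  -0.0005  0.0045] t [-0.0176  0.0127  0.028 ] z [0.0458 0.0625]
nearplate 121 s [-0.1574 -0.1346 -0.1158] t [-0.0181  0.0105  0.027 ] z [0.0529 0.0639]
```

View pics/rel.png

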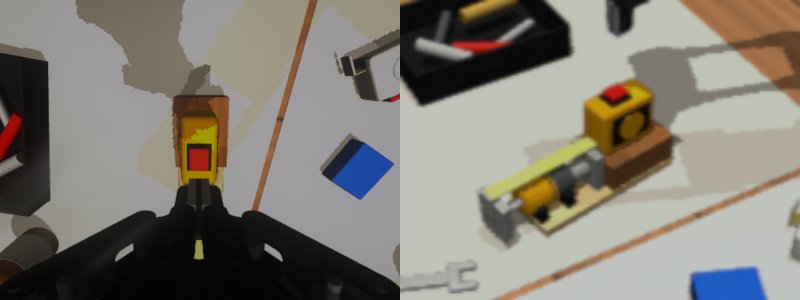

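```bash
python3 -m pendant '[[0.005,0.001,-0.015,0,0,0],[0.005,0.001,-0.028,0,0,0],[0.005,0.001,-0.035,0,0,0],[0.005,0.001,-0.037,0,0,0],[0.005,0.001,-0.037,0,0,0]]'
python3 -m pendant '[[0,0,-0.001,0,0,0],[0,0,-0.002,0,0,0],[0,0,-0.003,0,0,0],[0,0,-0.004,0,0,0],[0,0,-0.005,0,0,0],[0,0,-0.005,0,0,0]]'
```

```text
t: 16.55
tcp_pos: [0.4766, -0.1145, 0.1198]
orientation: [-0.087, 0.996, -0.001, 0.003]
wrist_force: [-0.4, 0.8, -0.5]
width: -0.0001
t: 17.3
tcp_pos: [0.4765, -0.1144, 0.1146]
orientation: [-0.087, 0.996, -0.001, 0.002]
wrist_force: [0.0, -0.5, -0.5]
width: 0.0002
```

```bash
python3 -m pendant '[[0,0,-0.0005,0,0,0],[0,0,-0.001,0,0,0],[0,0,-0.0015,0,0,0],[0,0,-0.0015,0,0,0]]'
python3 - <<'E'
from h import *
c=cam('scene')
cv2.imwrite('pics/press.png',cv2.resize(c['color'][120:210,240:360],(720,540),interpolation=cv2.INTER_CUBIC))
E
```

```text
t: 17.8
tcp_pos: [0.4765, -0.1144, 0.1131]
orientation: [-0.087, 0.996, -0.001, 0.002]
wrist_force: [0.2, -0.6, 0.9]
width: 0.0002
```

View pics/press.png

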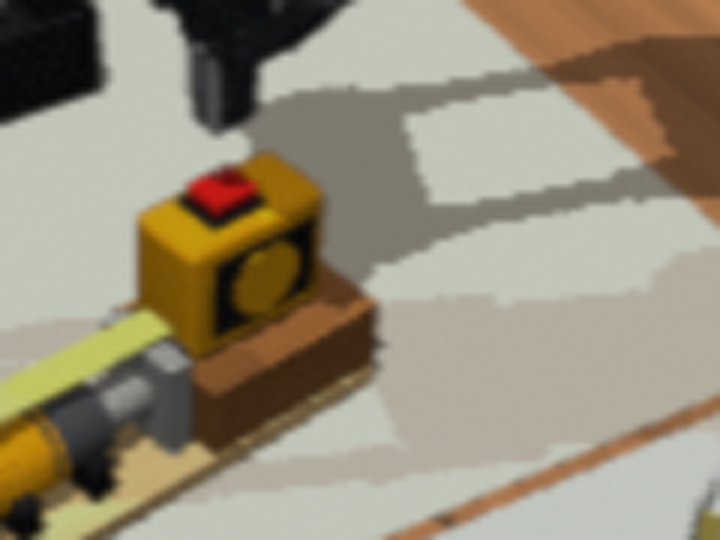

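Run:
```python
from h import *
c=cam('scene');W=world(c)
for v in range(130,150,2): print(v,[tuple((W[v,u]*1000).round(0)) for u in (274,277,280)],c['color'][v,277])
```

```text
130 [(np.float64(487.0), np.float64(-109.0), np.float64(185.0)), (np.float64(482.0), np.float64(-104.0), np.float64(186.0)), (np.float64(484.0), np.float64(-87.0), np.float64(197.0))] [18 16 15]
132 [(np.float64(486.0), np.float64(-111.0), np.float64(177.0)), (np.float64(481.0), np.float64(-105.0), np.float64(180.0)), (np.float64(474.0), np.float64(-103.0), np.float64(178.0))] [26 24 24]
134 [(np.float64(486.0), np.float64(-110.0), np.float64(172.0)), (np.float64(482.0), np.float64(-104.0), np.float64(175.0)), (np.float64(477.0), np.float64(-98.0), np.float64(176.0))] [29 28 26]
136 [(np.float64(486.0), np.float64(-111.0), np.float64(166.0)), (np.float64(483.0), np.float64(-102.0), np.float64(171.0)), (np.float64(477.0), np.float64(-98.0), np.float64(171.0))] [31 30 29]
138 [(np.float64(487.0), np.float64(-110.0), np.float64(161.0)), (np.float64(482.0), np.float64(-104.0), np.float64(163.0)), (np.float64(474.0), np.float64(-103.0), np.float64(161.0))] [27 26 24]
140 [(np.float64(486.0), np.float64(-111.0), np.float64(155.0)), (np.float64(483.0), np.float64(-102.0), np.float64(159.0))
[... 155 characters left out ...]
, np.float64(-277.0), np.float64(0.0)), (np.float64(369.0), np.float64(-274.0), np.float64(-1.0))] [150 159 157]
144 [(np.float64(389.0), np.float64(-275.0), np.float64(-2.0)), (np.float64(384.0), np.float64(-266.0), np.float64(3.0)), (np.float64(374.0), np.float64(-265.0), np.float64(-1.0))] [184 197 193]
146 [(np.float64(394.0), np.float64(-266.0), np.float64(-0.0)), (np.float64(386.0), np.float64(-262.0), np.float64(-2.0)), (np.float64(380.0), np.float64(-255.0), np.float64(1.0))] [177 190 189]
148 [(np.float64(398.0), np.float64(-260.0), np.float64(-3.0)), (np.float64(472.0), np.float64(-120.0), np.float64(119.0)), (np.float64(459.0), np.float64(-126.0), np.float64(110.0))] [ 49  54 114]
```

```bash
cat > tip.py <<'E'
from h import *
c=cam('scene');W=world(c);g=c['color'].max(2)
k=(g<70)&(abs(W[...,0]-.48)<.025)&(abs(W[...,1]+.108)<.02)&(W[...,2]>.112)&(W[...,2]<.22)
z=W[...,2][k]; o=r.get_obs();print('tip z',np.percentile(z,[1,3,10]).round(4),'n',k.sum(),'tcp',o['tcp_pos'].round(4),o['wrist_force'].round(1))
hsv=cv2.cvtColor(c['color'],cv2.COLOR_BGR2HSV)
k=((hsv[...,0]<6)|(hsv[...,0]>174))&(hsv[...,1]>150)&(abs(W[...,0]-.477)<.04)&(abs(W[...,1]+.115)<.04)
print('cap',k.sum(),np.percentile(W[...,2][k],[10,50,90]).round(4))
E
python3 tip.py
python3 -m pendant '[[0,0,-0.003,0,0,0],[0,0,-0.006,0,0,0],[0,0,-0.009,0,0,0],[0,0,-0.012,0,0,0],[0,0,-0.015,0,0,0],[0,0,-0.015,0,0,0]]'
python3 tip.py
```

```text
tip z [0.1133 0.1562 0.1633] n 239 tcp [ 0.4765 -0.1144  0.1131] [-0.8 -0.6 -0.9]
cap 59 [0.1122 0.1172 0.119 ]
t: 18.7
tcp_pos: [0.4763, -0.1143, 0.0979]
orientation: [-0.087, 0.996, -0.001, 0.002]
wrist_force: [-0.3, -0.0, 0.2]
width: 0.0001
tip z [0.116  0.1434 0.1519] n 305 tcp [ 0.4765 -0.1144  0.0981] [ 0.5 -0.1 -0.4]
cap 60 [0.1115 0.1174 0.1197]
```

```bash
python3 -m pendant '[[0,0,-0.002,0,0,0],[0,0,-0.004,0,0,0],[0,0,-0.006,0,0,0],[0,0,-0.008,0,0,0],[0,0,-0.01,0,0,0],[0,0,-0.01,0,0,0]]'
python3 tip.py; python3 -c "from bench import r;print(r.grasp_offset)"
```

```text
t: 19.5
tcp_pos: [0.4764, -0.1143, 0.0878]
orientation: [-0.087, 0.996, -0.001, 0.002]
wrist_force: [-0.1, -0.0, 0.2]
width: 0.0
tip z [0.1126 0.1315 0.1407] n 350 tcp [ 0.4764 -0.1144  0.0879] [-0.4 -0.6  0.5]
cap 49 [0.1116 0.1171 0.1198]
0.0187
```

```bash
python3 -m pendant '[[0,0,-0.0015,0,0,0],[0,0,-0.003,0,0,0],[0,0,-0.0045,0,0,0],[0,0,-0.006,0,0,0],[0,0,-0.006,0,0,0]]'
python3 - <<'E'
from h import *
c=cam('scene');w=cam('wrist')
cv2.imwrite('pics/press2.png',np.hstack([cv2.resize(c['color'][120:210,240:360],(400,300),interpolation=cv2.INTER_CUBIC),cv2.resize(w['color'],(400,300))]))
E
```

```text
t: 20.18
tcp_pos: [0.4763, -0.1143, 0.0818]
orientation: [-0.087, 0.996, -0.001, 0.002]
wrist_force: [-0.3, 0.3, 0.3]
width: 0.0
```

View pics/press2.png

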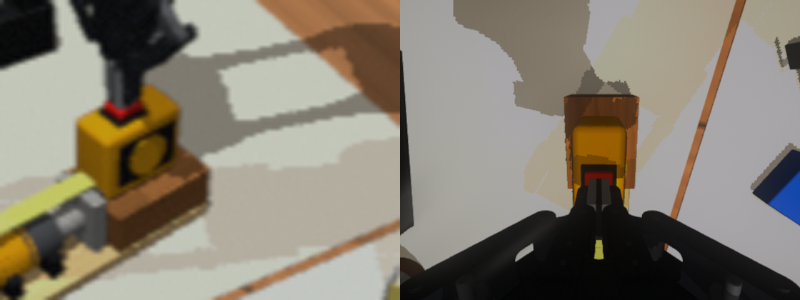

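```bash
python3 -m pendant '[[0,0,-0.001,0,0,0],[0,0,-0.002,0,0,0],[0,0,-0.003,0,0,0],[0,0,-0.003,0,0,0]]'
python3 -m pendant '[[0,0,-0.001,0,0,0],[0,0,-0.002,0,0,0],[0,0,-0.003,0,0,0],[0,0,-0.003,0,0,0]]'
```

```text
t: 20.78
tcp_pos: [0.4767, -0.1145, 0.0791]
orientation: [-0.087, 0.996, -0.001, 0.003]
wrist_force: [-0.4, -0.7, 3.9]
width: -0.0002
t: 21.28
tcp_pos: [0.4769, -0.1145, 0.0761]
orientation: [-0.087, 0.996, -0.001, 0.003]
wrist_force: [0.9, -0.4, 3.8]
width: 0.0005
```

```bash
python3 -m pendant '[[0,0,-0.001,0,0,0],[0,0,-0.002,0,0,0],[0,0,-0.002,0,0,0]]'
python3 -m pendant '[[0,0,-0.001,0,0,0],[0,0,-0.0015,0,0,0],[0,0,-0.0015,0,0,0]]'
```

```text
t: 21.65
tcp_pos: [0.4779, -0.1143, 0.0753]
orientation: [-0.087, 0.996, -0.001, 0.004]
wrist_force: [-0.8, 1.5, 9.9]
width: -0.0003
t: 22.02
tcp_pos: [0.478, -0.1143, 0.0752]
orientation: [-0.087, 0.996, -0.001, 0.004]
wrist_force: [-3.4, 1.3, 13.6]
width: 0.0001
```

```bash
python3 -m pendant '[[0,0,0.002,0,0,0],[0,0,0.01,0,0,0],[0,0,0.03,0,0,0],[0,0,0.06,0,0,0],[0,0,0.06,0,0,0],[0,0,0.06,0,0,0]]'
python3 - <<'E'
from h import *
exec(open('tip.py').read().split('\n',1)[1])
e=np.array([.9848,.1736]);n=np.array([-.1736,.9848]);f=np.array([.6508,-.0838])
S=(W[...,:2]-f)@e;T=(W[...,:2]-f)@n;Z=W[...,2]
k=(abs(T)<.04)&(Z>.104)&(Z<.111)&(S>-.25)&(S<-.1)
print('casetop',k.sum(),np.percentile(S[k],[2,98]),np.percentile(Z[k],[5,50,95]))
cv2.imwrite('pics/fin.png',cv2.resize(c['color'][110:245,180:360],(720,540),interpolation=cv2.INTER_CUBIC))
E
```

```text
t: 22.78
tcp_pos: [0.4774, -0.1141, 0.1345]
orientation: [-0.087, 0.996, -0.001, 0.004]
wrist_force: [-0.1, 0.4, 0.0]
width: -0.0001
tip z [0.1789 0.1795 0.1829] n 116 tcp [ 0.4771 -0.114   0.1341] [-0.9  0.3 -0.3]
cap 55 [0.1098 0.1118 0.1133]
casetop 238 [-0.21574781 -0.14493081] [0.10460815 0.10729294 0.1102578 ]
```

View pics/fin.png

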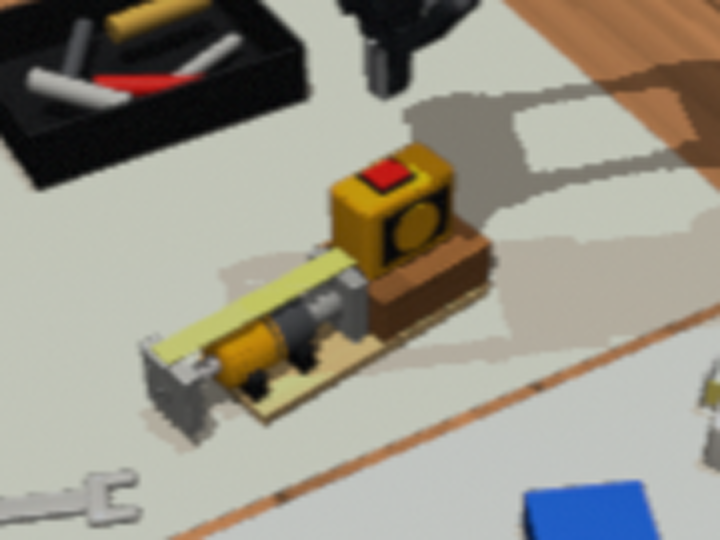

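Cap dropped from 0.1172 to 0.1118 (5.4 mm). The tape stands on the ledge, foot at the near plate, hook on the far plate, and the gripper is clear.

```bash
python3 -c "from bench import r;print(r.job_done())"
```

```text
the job is handed in; nothing more can be done
None
```

I measured the damper with the yellow tape and handed the job in at about 23 s; no verdict was reported. I lifted the tape off its rest, hooked it over the far end, drew the blade about 0.14 m and set the case on the ledge. I eased the foot against the near end while holding the case, let go, and pressed the lock.

**What the last checks showed:**
- **Lock:** the red cap dropped about 5.4 mm (0.1172 to 0.1118 m). The push ended at 13.6 N against the stop.
- **Standing on the ledge:** the case top is at 0.107 m against 0.108 m expected. The last picture shows the case upright and in line with the damper.
- **Hook and foot:** the picture shows the hook on the far plate and the foot at the near plate. I had no direct reading of these contact forces at the end. While I held the case, the wrist force pointed to a few newtons of spring pull and a foot load of very roughly 7–8 N at most (limit 15 N).
- **Bystanders:** the arm kept clear of them, but I did not measure their positions again afterwards.

**What disagreed:**
- **Finger ends:** the shut fingers met the cap about 38 mm lower in reported TCP height than expected. I went down in small steps, watching the wrist force, until it rose.
- **Cap position:** the wrist and scene cameras put the cap about 4 mm apart. I pressed where the plate measurements placed it.

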